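# Arm the gearbox test stand at its guarded switch

## Task

Switch on the test stand's red unit: with a fingertip lift its red guard back until it stands open, push the toggle beneath it over to on (away from you, to the back of the box), then tip the guard forward so that it drops shut over the toggle. Only touch and push, picking nothing up; leave the yellow unit and the loose gearbox parts as they are.

Things in the scene. Friction and masses are not known exactly. Their poses are not given: they have to be found in the camera images.
- red_box: The red unit: grey switch box fixed to the bench, 140 (x) x 110 (y) x 60 mm high, origin at the centre of its underside; x points from its front (robot side) to its back. On top, a red plastic guard, 66 mm wide, hollow, closed on the top, front and sides, open at the back, hides an aluminium toggle; shut, it is 109 mm above the bench, its front wall at box x -57 mm.
- red_guard (a joint): Hinge of the red guard: 0 shut, 1.5 rad fully back (upright, against its stop). It swings up and back about its rear hinge. 100 to 170 g. Let go below about 0.9 rad it falls shut by itself, beyond about 1.0 rad it falls back to its stop. Fully back, its lip end stands 165 mm above the bench and the back of its top plate at box x +52 (top) to +59 mm (low).
- red_hinge (a point): Middle of the red guard's hinge line, which runs along box y: box x +10 mm, 60 mm above the bench.
- red_lip (a point): Middle of the red guard's front lip edge, at its underside (moves with the guard). Shut: box x -92 mm, 105 mm above the bench. The lip is the 4 mm thick top plate, running on 35 mm in front of the front wall and 22 mm in front of the box; a fingertip fits below it.
- red_toggle (a joint): Toggle beneath the red guard: 0 = off, leaning 0.4 rad to the front of the box (to the robot); 0.8 rad = on, leaning 0.4 rad to the back. It swings under about 1 N and stays where it is left: push it to its stop. Pivot at box x -23 mm, 60 mm above the bench; bat 38 mm long, 7 to 11 mm thick.
- red_bat (a point): Tip of the red unit's toggle (moves with it): off at box x -38 mm, on at box x -8 mm, 95 mm above the bench in both.
- yellow_box: The yellow unit: grey switch box fixed to the bench, 140 (x) x 110 (y) x 60 mm high, origin at the centre of its underside; x points from its front (robot side) to its back. On top, a yellow plastic guard, 66 mm wide, hollow, closed on the top, front and sides, open at the back, hides an aluminium toggle; shut, it is 109 mm above the bench, its front wall at box x -57 mm. Not to be operated.
- yellow_guard (a joint): Hinge of the yellow guard, as red_guard: 0 shut.
- yellow_toggle (a joint): Toggle beneath the yellow guard, as red_toggle: 0 = off.
- hub_mid (a point): Loose steel splined hub standing on its flange: 84 mm diameter at the foot, 62 mm high; the point is half-way up its axis.
- pulley_mid (a point): Loose dark steel belt pulley lying flat: 60 mm diameter, 22 mm high; the point is its centre.
- driver_grip (a point): Loose screwdriver lying on the bench, 200 mm long, yellow handle; the point is in the middle of its handle, x along the blade.
- fitting_mid (a point): Loose brass pipe fitting standing upright: 24 mm diameter, 46 mm high; the point is half-way up its axis.

How it is judged:
By the outcome, as a careful person would: the job done as asked, in the order asked, and still so for the second after the job is handed in, with the robot touching nothing.
It also fails if it takes over 56 s, if anything falls off the work surface, if the arm or the gripper's body presses on something with over 40 N, if the wrist force passes 120 N, or if a joint passes its speed limit or range.

## Robot

A 6-joint arm with a two-finger parallel gripper is mounted at the origin on the work surface. World frame = base frame: x ahead of the robot, y to its left, z up, the work surface at z = 0. Lengths are in m, angles in rad, forces in N, time in s.
With the tool pointing down it reaches from about 0.35 to 0.875 m from the base axis. Payload 4.2 kg.
Tool frame: the origin (TCP) lies midway between the tips of the shut fingers; the grasp point (between the pads) lies 19 mm behind it; z points along the fingers, y is the direction in which the jaws open and shut (so a half turn about z gives the same grasp; the last joint's range is limited). The gripper opens to 85 mm and grips with 20 to 120 N. Pads are 22 mm wide; open, the fingers measure 114 mm over their backs; the gripper's body (76 mm by 85 mm) begins 54 mm behind the grasp point. The pads swing forward as they close: fully open they stand 13 mm farther back than shut.
Start: joints at [-0.96, 0.385, 0.008, 0, -1.194, -0.259], TCP at [0.215, -0.587, 0.231] pointing down, gripper open.
Joint ranges: [-3.14, 3.14], [-1.21, 2.06], [-1.07, 1.41], [-3.16, 2.05], [-2.99, -0.16], [-3.1, 3.1]. Speed limits (rad/s): [2.79, 2.79, 3.14, 3.14, 3.14, 3.14].

## Interface

Orientations are given as a unit quaternion [x, y, z, w].
In Python, from bench import r, readout, get_image, ticket, finder gives the robot as it stands. Calls block until the motion is done:
- r.movep(position, orientation): joint-space move of the TCP to a pose.
- r.servo_line(position, orientation=None, rate=0.15, max_force=None): straight line of the TCP; orientation=None keeps the orientation; rate is the mean speed in m/s. With max_force (N) it stops when the force on the tool has changed by that much, and returns True; else False.
- r.move_joints(angles): joint-space move.
- r.command_gripper(opening, squeeze=None): finger opening in m; squeeze is the grip in N (None keeps the last); returns when the fingers have stopped.
- r.wait(seconds).
- r.ik(position, orientation): joint angles nearest the present ones, or None.
- readout.read_state(): the state.
- get_image(name): name is "scene" or "side" or "wrist"; returns a dict with "image" (384x512x3 uint8, blue, green, red), "range_z" (384x512 float32, m along the optical axis (not along the pixel's ray), 0 where there is no reading), "mtx" (3x3 intrinsics, pixels), "position" and "rotation" of the camera in the world; the wrist camera has in their place "mount" (4x4, takes a point from camera to tool coordinates, whose origin is the TCP and whose axes are the flange's). Camera axes: x right, y down, z forward; pixel columns grow to the right and rows downward; lengths in m; the calibration is good to about 2 mm. A picture is of the moment at which its call begins: read the wrist's pose just before it.
A pose or a line that the arm cannot do raises r.MotionError and nothing moves.
- ticket.sign_off(): hands the job in, once; it reports no verdict.
Trained networks look in the newest picture that a camera, given by its name, has taken for a name from the list of things; names that differ only in an ending like _2 or _b are one class to them, and where a whole thing is asked for, a point or a joint stands for the part that bears it (a point fixed in the world has none). Each returns a list of dicts, best first, with "confidence" (0 to 1); they miss things now and then, are a little off and sometimes report something else, mostly with a low value. They report only what shows in the picture. A call takes as long as a camera call.
- finder.spot_in(camera, name): "xyz" ([x, y, z] in m, in world coordinates, good to about 4 mm: the middle of the surface that is visible of it).
The state is a dict: "time_s": time; "q": joint angles; "joint_velocities": joint speeds; "joint_torque": joint torques, N m; "ee_pos": TCP position; "eef_rot": TCP orientation; "wrist_force": force on the tool from outside, world axes, zero at the start; "ft_torque": the same for the moment, N m; "finger_gap": finger opening in m.
Only numpy, scipy, OpenCV 4.12 (cv2) and the standard library are available. Lean on these libraries where they do the work, as an engineer would, in place of code of your own. Each camera call takes 0.05 s, during which the arm holds its last target. There are 200 camera calls.

## Working session

There is one attempt and no reset: what is moved stays moved. The work goes in short steps, each a Python script; the robot and the scene stay as the last script left them, time stands still between calls to the robot, and variables do not carry over. Pictures are saved under pics/ and viewed, about 8 in all and at most 12, crops included, and the job is handed in when it is done.

```bash
mkdir -p pics; ls; python3 - <<'E'
from bench import r, readout, get_image, ticket, finder
import cv2,numpy as np
s=readout.read_state(); print(s)
ims=[]
for c in("scene","side"):
    d=get_image(c); ims.append(d["image"]); print(c,d["position"],d["rotation"],d["mtx"])
    np.savez("pics/"+c+".npz",**d)
    for n in("red_box","red_guard","red_lip","yellow_box","yellow_guard","hub_mid","pulley_mid","driver_grip","fitting_mid"):
        print(c,n,[(np.round(x["xyz"],3),round(x["confidence"],2)) for x in finder.spot_in(c,n)[:3]])
    cv2.imwrite(f"pics/{c}1.png",d["image"])
E
```

```text
pics
{'time_s': 0.0, 'q': array([-9.60394011e-01,  3.85561001e-01,  6.59421205e-03, -5.04849333e-04,
       -1.19399082e+00, -2.58586962e-01]), 'joint_velocities': array([-1.87721874e-04,  2.02928807e-04, -8.61648898e-05, -7.72233830e-04,
        4.38320630e-04, -2.93109815e-03]), 'joint_torque': array([-1.06206418e-03, -3.92292345e+01,  1.88405085e+01,  4.18628097e+00,
       -4.61609088e-03, -9.70625052e-06]), 'ee_pos': array([ 0.21517978, -0.58615485,  0.23020566]), 'eef_rot': array([-1.74910075e-01,  9.84583792e-01,  1.07899092e-03, -2.42081720e-04]), 'wrist_force': array([-0.22166881, -0.05630281, -0.21599028]), 'ft_torque': array([-0.04838933, -0.05626032,  0.00112491]), 'finger_gap': 0.08531469776090017}
scene [ 1.3457144  -0.33298503  0.89984547] [ 0.76779791  0.50487897 -0.2123352  -0.33241143] [[362.86720718   0.         253.6827935 ]
 [  0.         362.86720718 193.28136658]
 [  0.           0.           1.        ]]
scene red_box [(array([0.612, 0.133, 0.059]), 0.66)]
scene red_guard [(array([0.576, 0.132, 0.103]), 0.67)]
scene red_lip [(array([0.576, 0.13 , 0.108]), 0.73
[... 526 characters left out ...]
.93489153   0.         252.30791924]
 [  0.         418.93489153 193.6044649 ]
 [  0.           0.           1.        ]]
side red_box [(array([0.559, 0.172, 0.058]), 0.82)]
side red_guard [(array([0.558, 0.155, 0.107]), 0.6)]
side red_lip []
side yellow_box [(array([ 0.535, -0.137,  0.064]), 0.73), (array([0.499, 0.407, 0.021]), 0.73)]
side yellow_guard [(array([ 0.531, -0.149,  0.107]), 0.8)]
side hub_mid []
side pulley_mid [(array([0.674, 0.013, 0.02 ]), 0.72), (array([ 0.534, -0.146,  0.111]), 0.21)]
side driver_grip [(array([0.497, 0.407, 0.017]), 0.61)]
side fitting_mid [(array([0.566, 0.168, 0.06 ]), 0.63), (array([ 0.565, -0.388,  0.014]), 0.41), (array([0.5  , 0.407, 0.016]), 0.21)]
```

```bash
cat > cloud.py <<'E'
import numpy as np, cv2
from scipy.spatial.transform import Rotation as R
def cloud(d):
    z=d["range_z"].astype(float); v,u=np.mgrid[:384,:512]; K=d["mtx"]
    p=np.stack([(u-K[0,2])/K[0,0]*z,(v-K[1,2])/K[1,1]*z,z],-1)
    Rm=np.array(d["rotation"]); Rm=R.from_quat(Rm).as_matrix() if Rm.size==4 else Rm
    P=p@Rm.T+d["position"]; P[z==0]=np.nan; return P
E
python3 - <<'E'
from cloud import *
for c in("scene","side"):
    d=dict(np.load(f"pics/{c}.npz")); P=cloud(d); hsv=cv2.cvtColor(d["image"],cv2.COLOR_BGR2HSV)
    red=((hsv[...,0]<8)|(hsv[...,0]>172))&(hsv[...,1]>120)&(hsv[...,2]>50)
    near=(abs(P[...,0]-.59)<.15)&(abs(P[...,1]-.14)<.13)
    for nm,m in(("guardtop",red&near&(P[...,2]>.1)&(P[...,2]<.118)),("boxtop",~red&near&(P[...,2]>.05)&(P[...,2]<.07)),("allbox",near&(P[...,2]>.05))):
        q=P[m]; print(c,nm,len(q),"z",np.median(q[:,2]) if len(q) else 0)
        if len(q)>5: print(cv2.minAreaRect(q[:,:2].astype(np.float32)*1000), (cv2.boxPoints(cv2.minAreaRect(q[:,:2].astype(np.float32)*1000))).round().tolist())
a=[cv2.imread(f"pics/{c}1.png") for c in("scene","side")]
cv2.imwrite("pics/both.png",cv2.resize(np.hstack(a),(800,300)))
cv2.imwrite("pics/both2.png",np.vstack([cv2.resize(x,(400,300)) for x in a]))
E
```

```text
scene guardtop 442 z 0.10789683235793468
((562.9773559570312, 139.041748046875), (106.40471649169922, 68.93910217285156), 15.870369911193848) [[502.0, 158.0], [521.0, 91.0], [624.0, 120.0], [605.0, 187.0]]
scene boxtop 758 z 0.05903812883920828
((566.1065673828125, 116.58633422851562), (255.52078247070312, 121.30257415771484), 32.45104217529297) [[426.0, 99.0], [491.0, -3.0], [706.0, 134.0], [641.0, 236.0]]
scene allbox 1368 z 0.06231682507730396
((564.8632202148438, 118.54164123535156), (255.52078247070312, 125.93682861328125), 32.45104217529297) [[423.0, 103.0], [491.0, -3.0], [706.0, 134.0], [639.0, 240.0]]
side guardtop 866 z 0.10796633426981223
((559.5361938476562, 141.09100341796875), (103.51512908935547, 69.01953125), 17.648780822753906) [[500.0, 158.0], [521.0, 93.0], [619.0, 124.0], [598.0, 190.0]]
side boxtop 1053 z 0.058637341554386824
((557.6439208984375, 126.13539123535156), (261.87005615234375, 143.95687866210938), 33.57432556152344) [[409.0, 114.0], [488.0, -6.0], [707.0, 139.0], [627.0, 259.0]]
side allbox 2295 z 0.07101949148924691
((557.6439208984375, 126.13539123535156), (261.87005615234375, 143.95687866210938), 33.57432556152344) [[409.0, 114.0], [488.0, -6.0], [707.0, 139.0], [627.0, 259.0]]
```

View pics/both.png

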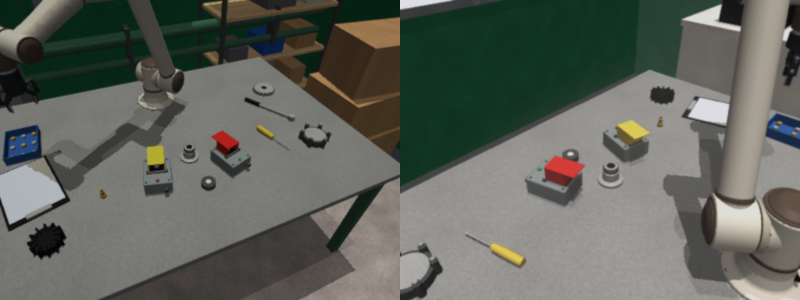

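Scene (left) shows the red unit around (230,150), yaw about 17°. It has clear bench to its left (+y), while the hub, pulley and yellow unit are to its right, so I'll lift the lip from the left with the tool nearly parallel to the hinge. First I'll refine the pose and check IK.

```bash
python3 - <<'E'
from cloud import *
from scipy.optimize import minimize
from bench import r
fits=[]
for c in("scene","side"):
    d=dict(np.load(f"pics/{c}.npz")); P=cloud(d)
    near=(np.hypot(P[...,0]-.6,P[...,1]-.152)<.1)
    q=P[near&(P[...,2]>.055)&(P[...,2]<.064)][:,:2]
    def loc(p): 
        cs,sn=np.cos(p[2]),np.sin(p[2]); e=q-p[:2]; return e[:,0]*cs+e[:,1]*sn,-e[:,0]*sn+e[:,1]*cs
    x,y=loc([.6,.152,.293]); 
    print(c,"x",np.percentile(x,[0,1,99,100]).round(4),"y",np.percentile(y,[0,1,99,100]).round(4))
    print(cv2.minAreaRect(q.astype(np.float32)*1000))
yaw=.293;O=np.array([.6,.152,0]);B=R.from_euler("z",yaw).as_matrix()
for th in(.1,.3,.5,.7):
  for k in range(4):
    z=np.array([0,-np.cos(th),-np.sin(th)]); x0=np.array([1.,0,0]); M=np.c_[x0,np.cross(z,x0),z]@R.from_euler("z",k*np.pi/2).as_matrix()
    o=R.from_matrix(B@M).as_quat()
    out=[]
    for p in([-.082,.07,.072],[-.082,.005,.072],[-.05,.005,.13],[0,.005,.15]):
        j=r.ik((O+B@np.array(p)).tolist(),o.tolist()); out.append(None if j is None else np.round(j,2).tolist())
    print(th,k,out)
E
```

```text
scene x [-0.0698 -0.0638  0.0694  0.0729] y [-0.0569 -0.0561  0.0516  0.0537]
((602.0232543945312, 151.09442138671875), (142.45611572265625, 110.56096649169922), 16.534664154052734)
side x [-0.0734 -0.0711  0.0659  0.0665] y [-0.0556 -0.0488  0.0559  0.0573]
((596.732421875, 152.63726806640625), (140.8802032470703, 111.37073516845703), 15.335015296936035)
0.1 0 [[1.03, 0.92, -0.51, 0.83, -1.56, 0.1], [0.92, 0.89, -0.62, 0.94, -1.51, 0.05], [0.88, 0.82, -0.56, 0.97, -1.58, 0.16], [0.83, 0.83, -0.44, 1.03, -1.63, 0.26]]
0.1 1 [[1.03, 0.92, -0.51, 0.83, -1.56, -1.47], [0.92, 0.89, -0.62, 0.94, -1.51, -1.52], [0.88, 0.82, -0.56, 0.97, -1.58, -1.41], [0.83, 0.83, -0.44, 1.03, -1.63, -1.31]]
0.1 2 [[1.03, 0.92, -0.51, 0.83, -1.56, -3.04], [0.92, 0.89, -0.62, 0.94, -1.51, -3.09], [0.88, 0.82, -0.56, 0.97, -1.58, -2.98], [0.83, 0.83, -0.44, 1.03, -1.63, -2.89]]
0.1 3 [[1.03, 0.92, -0.51, 0.83, -1.56, 1.67], [0.92, 0.89, -0.62, 0.94, -1.51, 1.62], [0.88, 0.82, -0.56, 0.97, -1.58, 1.73], [0.83, 0.83, -0.44, 1.03, -1.63, 1.83]]
0.3 0 [[1.02, 0.82, -0.53, 0.81, -1.42, 0.17], [0.91, 0.79, -0.63, 
[... 1228 characters left out ...]
91], [0.81, 0.66, -0.42, 0.9, -1.35, 2.0]]
0.7 0 [[0.96, 0.63, -0.56, 0.73, -1.13, 0.33], [0.84, 0.6, -0.65, 0.84, -1.06, 0.31], [0.82, 0.55, -0.53, 0.8, -1.17, 0.45], [0.79, 0.59, -0.4, 0.8, -1.23, 0.54]]
0.7 1 [[0.96, 0.63, -0.56, 0.73, -1.13, -1.24], [0.84, 0.6, -0.65, 0.84, -1.06, -1.26], [0.82, 0.55, -0.53, 0.8, -1.17, -1.12], [0.79, 0.59, -0.4, 0.8, -1.23, -1.03]]
0.7 2 [[0.96, 0.63, -0.56, 0.73, -1.13, -2.81], [0.84, 0.6, -0.65, 0.84, -1.06, -2.83], [0.82, 0.55, -0.53, 0.8, -1.17, -2.69], [0.79, 0.59, -0.4, 0.8, -1.23, -2.6]]
0.7 3 [[0.96, 0.63, -0.56, 0.73, -1.13, 1.9], [0.84, 0.6, -0.65, 0.84, -1.06, 1.88], [0.82, 0.55, -0.53, 0.8, -1.17, 2.02], [0.79, 0.59, -0.4, 0.8, -1.23, 2.11]]
```

```bash
cat > h.py <<'E'
from cloud import *
from bench import r, readout, get_image, ticket, finder
yaw=.286;O=np.array([.5995,.152,0]);B=R.from_euler("z",yaw).as_matrix()
def quat(z,x): 
    z=np.array(z)/np.linalg.norm(z); return R.from_matrix(B@np.c_[x,np.cross(z,x),z]).as_quat().tolist()
SIDE=quat([0,-np.cos(.4),-np.sin(.4)],[1.,0,0]); 
W=lambda p:(O+B@np.array(p)).tolist()
Bx=lambda p:B.T@(np.array(p)-O)
def line(p,o=None,rate=.15,f=None):
    h=r.servo_line(W(p),o,rate,f); s=readout.read_state()
    print("t%.1f"%s["time_s"],"hit" if h else "",Bx(s["ee_pos"]).round(4),"F",(B.T@s["wrist_force"]).round(1)); return h
def snap(c,name,crop=None):
    im=get_image(c)["image"]
    if crop: a,b,w,hh=crop; im=cv2.resize(im[b:b+hh,a:a+w],None,fx=3,fy=3)
    return im
E
python3 - <<'E'
from h import *
r.command_gripper(0.0)
r.movep(W([-.080,.12,.20]),SIDE); print(readout.read_state()["time_s"])
if not line([-.080,.10,.072],None,.2,15): line([-.080,.005,.072],None,.12,8)
a=snap("side","",(150,170,130,110)); b=snap("scene","",(230,140,130,110))
cv2.imwrite("pics/a2.png",np.hstack([a,b]))
E
```

```text
4.8833
t5.7  [-0.0795  0.1003  0.0727] F [-0.  -0.3  0.1]
t6.6  [-0.0795  0.0056  0.0721] F [0.5 0.1 0. ]
```

View pics/a2.png

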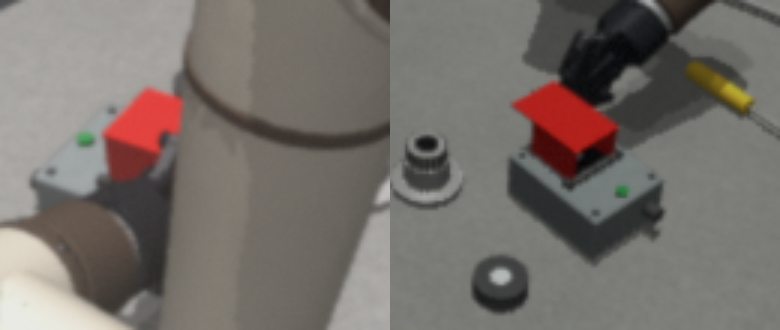

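The scene view (right) shows the fingertips entering under the lip from the left at about (580,90). Nothing has been touched and no force shows. Next I lift along the arc.

```bash
python3 - <<'E'
from h import *
for ph in np.r_[0:1.21:.15]:
    h=15-3*ph; u,v=-.090,.045-h/1000
    x=.010+u*np.cos(ph)+v*np.sin(ph); z=.060-u*np.sin(ph)+v*np.cos(ph)
    if line([x,.005,z-.0118],None,.08,30): break
r.wait(.4)
a=snap("side","",(150,150,130,110)); b=snap("scene","",(230,120,130,110))
cv2.imwrite("pics/a3.png",np.hstack([a,b]))
E
```

```text
t7.0  [-0.0797  0.0056  0.0785] F [ 0.1  0.5 -0.2]
t7.3  [-0.0741  0.0052  0.0922] F [-0.8  1.2 -0.9]
t7.6  [-0.0667  0.0049  0.1048] F [-0.4  0.7 -0.4]
t8.0  [-0.0572  0.0049  0.116 ] F [ 0.6 -0.1 -0.5]
t8.3  [-0.046   0.0049  0.1256] F [-0.9 -0.   0.7]
t8.6  [-0.0337  0.0049  0.1332] F [-0.6 -0.3 -1.1]
t9.0  [-0.0204  0.0049  0.139 ] F [ 0.1 -0.6  0.1]
t9.3  [-0.0061  0.0049  0.1426] F [ 0.2 -0.1  0.2]
t9.6  [0.0086 0.0049 0.1441] F [-0.3 -0.1  0.8]
```

View pics/a3.png

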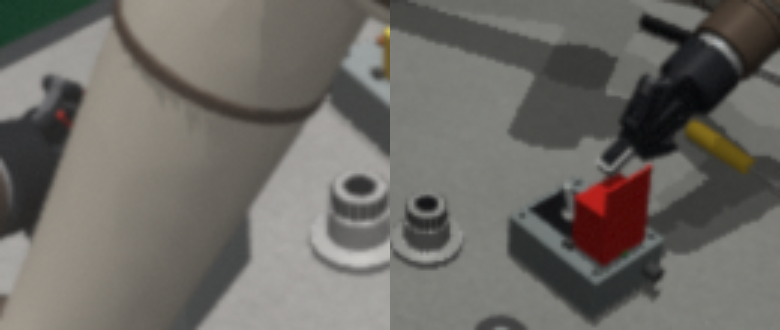

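The scene view (right) shows the guard upright at (610,215) and the toggle exposed at (570,200). Next I retreat and push the toggle.

```bash
cat >> h.py <<'E'
DOWN=min((quat([0,0,-1],[s,0,0]) for s in(1.,-1.)),key=lambda q:abs((r.ik(W([-.08,0,.2]),q) or [99]*6)[5]))
E
python3 - <<'E'
from h import *
line([-.06,.05,.17],None,.2,20)
r.movep(W([-.082,0,.17]),DOWN)
line([-.082,0,.080],None,.15,15)
line([-.045,0,.080],None,.12,15)
line([-.018,0,.080],None,.05,12)
r.wait(.3); s=readout.read_state(); print(Bx(s["ee_pos"]),B.T@s["wrist_force"])
line([-.075,0,.085],None,.2)
line([-.080,0,.21],None,.25)
a=snap("side","",(150,150,130,110)); b=snap("scene","",(230,120,130,110))
cv2.imwrite("pics/a4.png",np.hstack([a,b]))
for c in("scene","side"):
  for n in ("red_bat","red_toggle"): print(c,n,[(Bx(x["xyz"]).round(3),round(x["confidence"],2)) for x in finder.spot_in(c,n)[:2]])
E
```

```text
Traceback (most recent call last):
  File "h.py", line 16, in <module>
    DOWN=min((quat([0,0,-1],[s,0,0]) for s in(1.,-1.)),key=lambda q:abs((r.ik(W([-.08,0,.2]),q) or [99]*6)[5]))
  File "h.py", line 16, in <lambda>
    DOWN=min((quat([0,0,-1],[s,0,0]) for s in(1.,-1.)),key=lambda q:abs((r.ik(W([-.08,0,.2]),q) or [99]*6)[5]))
                                                                         ^^^^^^^^^^^^^^^^^^^^^^^^^^^^^^^^
ValueError: The truth value of an array with more than one element is ambiguous. Use a.any() or a.all()
```

```bash
sed -i '$d' h.py; cat >> h.py <<'E'
def j6(q): 
    j=r.ik(W([-.08,0,.2]),q); return 99 if j is None else abs(j[5])
DOWN=min((quat([0,0,-1],[s,0,0]) for s in(1.,-1.)),key=j6)
E
python3 - <<'E'
from h import *
print(j6(DOWN))
line([-.06,.05,.17],None,.2,20)
r.movep(W([-.082,0,.17]),DOWN)
line([-.082,0,.080],None,.15,15)
line([-.045,0,.080],None,.12,15)
line([-.018,0,.080],None,.05,12)
r.wait(.3); s=readout.read_state(); print(Bx(s["ee_pos"]),B.T@s["wrist_force"])
line([-.075,0,.085],None,.2)
line([-.080,0,.21],None,.25)
a=snap("side","",(150,150,130,110)); b=snap("scene","",(230,120,130,110))
cv2.imwrite("pics/a4.png",np.hstack([a,b]))
for c in("scene","side"):
  for n in ("red_bat","red_toggle"): print(c,n,[(Bx(x["xyz"]).round(3),round(x["confidence"],2)) for x in finder.spot_in(c,n)[:2]])
E
```

```text
1.3128137836254954
t10.7  [-0.0597  0.0502  0.17  ] F [-0.1  0.3 -0.7]
t12.4  [-0.0815  0.0005  0.08  ] F [-0.4 -0.5 -0.7]
t12.8  [-0.0451  0.0001  0.0804] F [-0.2  0.  -0.8]
t13.3 hit [-0.0289 -0.0005  0.0793] F [-2.5 -0.   4.5]
[-0.02921694 -0.00047466  0.07890412] [-1.1791624   0.39095087  2.39212945]
t14.0  [-0.0748  0.0001  0.0853] F [-0.3 -0.4  0.6]
t14.6  [-7.970e-02  1.000e-04  2.098e-01] F [-0.3  0.  -1.1]
scene red_bat []
scene red_toggle []
side red_bat [(array([-0.014,  0.001,  0.086]), 0.62)]
side red_toggle [(array([-0.014,  0.004,  0.085]), 0.62)]
```

View pics/a4.png

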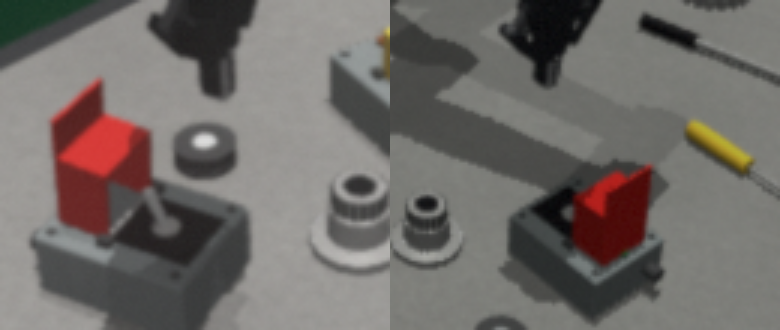

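The side view shows the guard standing open and the bat leaning back: tip at (150,190), base at (165,230). I'll push once more to confirm it is on its stop, then tip the guard from behind.

```bash
python3 - <<'E'
from h import *
line([-.070,0,.088],None,.25,15)
line([-.036,0,.088],None,.12,15)
line([-.012,0,.088],None,.03,20)
s=readout.read_state(); print(Bx(s["ee_pos"]),B.T@s["wrist_force"])
line([-.070,0,.09],None,.2)
line([-.075,0,.25],None,.3)
line([.095,0,.25],None,.3)
line([.095,0,.150],None,.2,15)
line([.030,0,.150],None,.1,25)
r.wait(.1)
a=snap("side","",(150,130,130,110)); b=snap("scene","",(230,120,130,110))
cv2.imwrite("pics/a5.png",np.hstack([a,b]))
E
```

```text
t15.6  [-0.0692  0.      0.0886] F [0.3 0.4 0.3]
t16.0  [-0.0358  0.0001  0.089 ] F [-0.3  1.  -0.3]
t16.6 hit [-0.026  -0.0005  0.0874] F [-3.6  1.6  4. ]
[-0.02602845 -0.00045659  0.08735538] [-3.55944931  1.62619636  4.03851068]
t16.9  [-0.0698  0.      0.0904] F [-0.2 -0.  -0.6]
t17.6  [-7.46e-02  1.00e-04  2.50e-01] F [-0.4 -1.1 -0.4]
t18.3  [ 9.450e-02 -1.000e-04  2.473e-01] F [-0.9 -0.1  0.7]
t19.0  [ 9.55e-02 -1.00e-04  1.52e-01] F [-0.   0.4  1.4]
t19.8  [3.060e-02 1.000e-04 1.506e-01] F [ 0.1  1.  -0.1]
```

View pics/a5.png

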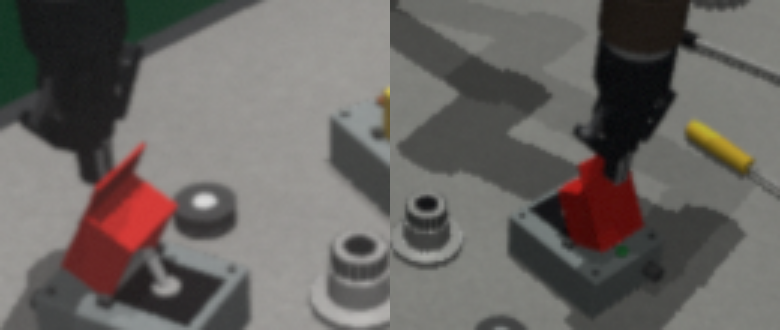

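The second push met the same hard stop, at a position consistent with the bat fully over. The picture shows the finger behind the guard, tipping it forward to about 1.1 rad. I continue past balance.

```bash
python3 - <<'E'
from h import *
line([-.015,0,.152],None,.08,25)
r.wait(.6)
line([.02,0,.25],None,.25)
r.movep(W([-.02,-.15,.33]),DOWN); r.wait(.3)
a=snap("side","",(150,130,130,110)); b=snap("scene","",(230,120,130,110))
cv2.imwrite("pics/a6.png",np.hstack([a,b]))
for c in("scene","side"):
    d=get_image(c); P=cloud(d); hsv=cv2.cvtColor(d["image"],cv2.COLOR_BGR2HSV); q=(P-O)@B
    red=((hsv[...,0]<8)|(hsv[...,0]>172))&(hsv[...,1]>120)&(hsv[...,2]>50)&(abs(q[...,0])<.15)&(abs(q[...,1])<.1)
    p=q[red]; top=p[p[:,2]>.098]; f=p[p[:,0]<-.075]; print(c,"max z",np.percentile(p[:,2],99).round(4),"lip-end z",np.median(f[:,2]).round(4),"top slope",np.polyfit(top[:,0],top[:,2],1)[0].round(3))
    for n in("yellow_guard","hub_mid","pulley_mid","driver_grip","fitting_mid"): print(c,n,[np.round(x["xyz"],3) for x in finder.spot_in(c,n)[:1]])
print(readout.read_state()["time_s"])
E
```

```text
t20.7  [-0.0146  0.      0.1522] F [ 0.3 -0.5  0.5]
t21.9  [1.990e-02 1.000e-04 2.502e-01] F [-0.9  0.6 -0.1]
scene max z 0.1111 lip-end z 0.1078 top slope -0.008
scene yellow_guard [array([ 0.555, -0.165,  0.105])]
scene hub_mid [array([ 0.521, -0.006,  0.027])]
scene pulley_mid [array([0.684, 0.002, 0.022])]
scene driver_grip [array([0.512, 0.404, 0.018])]
scene fitting_mid [array([ 0.579, -0.397,  0.015])]
side max z 0.1103 lip-end z 0.108 top slope -0.009
side yellow_guard [array([ 0.53 , -0.15 ,  0.105])]
side hub_mid [array([0.484, 0.015, 0.027])]
side pulley_mid []
side driver_grip [array([0.498, 0.407, 0.019])]
side fitting_mid [array([ 0.567, -0.391,  0.012])]
23.6083
```

View pics/a6.png

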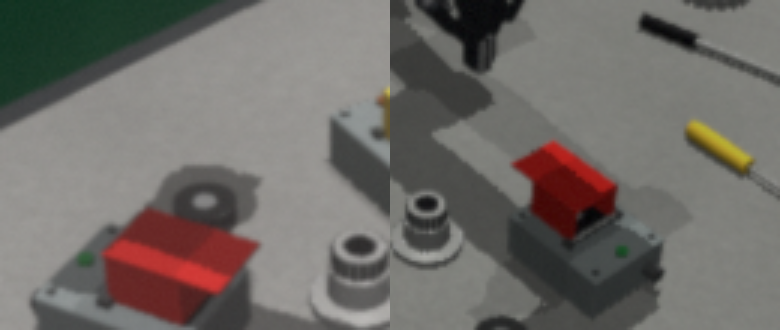

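The guard is shut, with its top level at 108 mm. The arm is clear and nothing else has moved.

```bash
python3 -c "
from bench import ticket; print(ticket.sign_off())"
```

```text
the job is handed in; nothing more can be done
None
```

The red unit is switched on with its guard shut, and the job is handed in. It took about 24 s of robot time.

- **Guard open:** I lifted the lip with the closed fingertips, coming in from the left. The picture showed the guard standing fully back.
- **Toggle:** I pushed it to the back twice, and both pushes ended on a firm stop where the "on" position should be. The picture after the first push showed the bat leaning back. It can't be seen now that the guard covers it.
- **Guard shut:** I tipped it forward from behind and it dropped shut. Both cameras then showed its top level at about 108 mm, against 109 mm nominal.
- **Other items:** In the scene camera, the yellow guard, hub, pulley, screwdriver and fitting were within 4 mm of where they started. The side camera missed the pulley in the last check and had not found the hub at the start, so it couldn't confirm those two.

The arm was clear of everything at hand-in. Between moves, wrist force read below 6 N. The pushes had limits of 8 to 30 N; only the two toggle pushes tripped theirs, at 12 and 20 N.

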